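# Shim the soft foot of a dental suction blower

### The arm

A 6-joint arm with a two-finger parallel gripper is mounted at the origin on the work surface. World frame = base frame: x ahead of the robot, y to its left, z up, the work surface at z = 0. Lengths are in m, angles in rad, forces in N, time in s.
With the tool pointing down it reaches from about 0.375 to 0.9 m from the base axis. Payload 3.1 kg.
Tool frame: the origin (TCP) lies on the centre line of the jaws, within the pads' length; the fingertips stand 8 mm ahead of it and the grasp point (between the pads) lies 11 mm behind it; z points along the fingers, y is the direction in which the jaws open and shut (so a half turn about z gives the same grasp; the last joint's range is limited). The gripper opens to 85 mm and grips with 20 to 120 N. Pads are 22 mm wide; open, the fingers measure 114 mm over their backs; the gripper's body (76 mm by 85 mm) begins 54 mm behind the grasp point. The pads swing forward as they close: fully open they stand 13 mm farther back than shut.
Start: joints at [-1.391, 0.527, 1.433, -0, 1.181, -0.178], TCP at [0.219, -0.585, 0.239] pointing down, gripper open.
Joint ranges: [-3.08, 3.08], [-0.75, 2.2], [0.22, 2.44], [-1.43, 4.57], [0, 2.65], [-2.85, 2.85]. Speed limits (rad/s): [2.79, 2.79, 3.14, 3.14, 3.14, 3.14].

### API

Orientations are given as [roll, pitch, yaw] about the fixed x, y, z axes, in that order (R = Rz(yaw) Ry(pitch) Rx(roll)).
In Python, from bench import r, vision gives the robot as it stands.
- The arm moves only by the tool arm_command, never from a script. Its argument "targets" is a list that holds one entry, the list of rows, each a list of 7 numbers: the turn, a rotation vector about the world's x, y, z in degrees, then the shift along the world's x, y, z in cm, then the finger opening in cm, from 0 to 8.54. A call has exactly 10 rows; each row is the pose to reach, as a shift and turn from the pose measured when the call began; what a row does not reach only later rows make up. A row lasts 1/8 s, in which the tool goes at most 62.5 mm and 10.7 degrees, less where a joint would pass 70% of its speed; a pose out of reach is approached as far as the arm can. A call with a gripper value outside its range is refused whole. The fingers move at their own pace and stop on an object; "grip_force" is the grip in N (left out, the last holds). Time passes only in rows, so rows that repeat a pose let the fingers close, or fill a call up. It gives the time, the measured TCP pose, the force and the opening at its end, in the units of the state.
- r.state(): the state, without advancing time (a new reading comes with each control period).
- vision.grab_frame(name): name is "scene" or "top"; returns a dict with "color" (420x560x3 uint8, red, green, blue), "z_map" (420x560 float32, m along the optical axis (not along the pixel's ray), 0 where there is no reading), "fx", "fy", "cx", "cy" (pixels), "T" (4x4, takes a point from camera to world coordinates). Camera axes: x right, y up, looking along -z (the intrinsics and any distortion apply to the point x, -y, -z); pixel columns grow to the right and rows downward; lengths in m; the calibration is good to about 2 mm. A picture is of the moment at which its call begins.
- r.sign_off(): hands the job in, once; it reports no verdict.
The state is a dict: "clock": time; "joint_pos": joint angles; "joint_velocities": joint speeds; "tau": joint torques, N m; "position": TCP position; "tcp_rot": TCP orientation; "ft_force": force on the tool from outside, world axes, zero at the start; "moment": the same for the moment, N m; "gripper_width": finger opening in m.
Only numpy, scipy, OpenCV 4.12 (cv2) and the standard library are available. Lean on these libraries where they do the work, as an engineer would, in place of code of your own. Each camera call takes 0.05 s, during which the arm holds its last target. There are 200 camera calls.

### The job

One of the three lugs on the tray side of the suction blower's bed stands clear of the base plate; the other two bear on it. Take the slotted steel shim from the tray, try it gently under the lugs until you find the one that lets it in, never forcing it, and leave it lying flat on the plate under that lug, pushed home until its slot meets the bolt. Do not disturb the other things.

Things in the scene. Friction and masses are not known exactly. Their poses are not given: they have to be found in the camera images.
- blower: Dental suction blower, fixed: ribbed motor and round aluminium housing along x, up to 185 mm high, on a bed on a grey base plate 340 x 280 mm, 12 mm thick. Origin under the plate (plate y -150 to 130). Three tray-side lugs stick out to -y at x -100, 0, 100: each 46 wide, outer edge at y -85, from 6.5 to 20 mm above the plate, 8 mm bolt at y -62 rising to 52 mm above the plate, bed wall at y -38.
- lug1 (a point): The first, at blower x -100 mm, of the three tray-side lugs (see blower). The point is on its bolt's axis at the base plate's top face, 23 mm in from the lug's edge. Axes as blower: +y is the way in under the lug. The lugs look alike: two have a pad that bears on the plate 10 mm in from the edge and stops the shim there; one, not always the same, lets it in with 2.5 mm to spare.
- lug2 (a point): The second, at blower x 0, of the three tray-side lugs (see blower). The point is on its bolt's axis at the base plate's top face, 23 mm in from the lug's edge. Axes as blower: +y is the way in under the lug. The lugs look alike: two have a pad that bears on the plate 10 mm in from the edge and stops the shim there; one, not always the same, lets it in with 2.5 mm to spare.
- lug3 (a point): The third, at blower x +100 mm, of the three tray-side lugs (see blower). The point is on its bolt's axis at the base plate's top face, 23 mm in from the lug's edge. Axes as blower: +y is the way in under the lug. The lugs look alike: two have a pad that bears on the plate 10 mm in from the edge and stops the shim there; one, not always the same, lets it in with 2.5 mm to spare.
- tray: Dark steel instrument tray, fixed, 340 x 250 mm inside, floor 2 mm thick, sloping rim 27 mm high. Origin under its centre. The shim lies in it, beside a spanner, a mouth mirror, a handpiece, a spare nut and bolt.
- spanner: Bystander: flat steel spanner 150 mm long lying in the tray, origin under its middle.
- mirror: Bystander: thin steel mouth mirror 170 mm long lying in the tray, origin under its handle.
- spare_nut: Bystander: dark steel nut, 18 mm, 8 mm high, in the tray.
- spare_bolt: Bystander: steel hex bolt 34 mm long lying in the tray.
- washer: Bystander: steel washer, 21 mm across, 3 mm thick, on the near right corner of the blower's base plate (blower x 150, y -133 mm), clear of the lugs.
- handpiece: Bystander: white pencil-like handpiece 130 mm long, 19 mm high, lying in the tray.
- shim_grip (a point): Centre of the upright steel grip welded on the shim's rear end: 10 mm along x, 24 wide along y, 40 tall. Shim: flat steel plate 88 x 46 x 4 mm, about 0.17 kg; this point is 28 mm above its underside and 81 mm behind its fork tips. +x points from the grip to the open, forked end, z up when flat. The fork's slot is 14 mm wide and 24 mm deep.
- shim_seat (a point): Point on the shim's centre line at its underside, in the slot, 20 mm behind the fork tips and 61 mm ahead of the grip: where the bolt's axis comes when the slot's end touches the bolt. When home it coincides with the lug point of the lug that stands clear, and the fork tips are 43 mm in from the lug's outer edge. Axes as shim_grip.
Mind the look-alikes: they are no part of the job. What is shaped like the part that bears shim_grip but red is not meant.

How it is judged:
By the outcome, as a careful person would: the job done as asked, in the order asked, and still so for the second after the job is handed in, with the robot touching nothing.
It also fails if it takes over 58 s, if anything falls off the work surface, if the arm or the gripper's body presses on something with over 40 N, if the wrist force passes 120 N, or if a joint passes its speed limit or range.

## Working session

There is one attempt and no reset: what is moved stays moved. The work goes in short steps, Python scripts to look and compute and a tool call to move; the robot and the scene stay as the last step left them, time stands still between calls to the robot, and variables do not carry over. Pictures are saved under pics/ and viewed, about 8 in all and at most 12, crops included, and the job is handed in when it is done.

Besides the shell and the picture viewer there is one more tool, called as a command line: name --argument value ..., lists and objects as JSON in quotes. arm_command: Moves the arm, as the interface text tells. Its arguments: {"type":"object","properties":{"targets":{"type":"array"},"grip_force":{"type":"number"}},"required":["targets"]}

```bash
mkdir -p pics; ls; cat > h.py <<'E'
import numpy as np, cv2
from bench import r, vision
def grab(n,save=None):
    f=vision.grab_frame(n)
    np.savez('/tmp/%s.npz'%n,**f)
    if save: cv2.imwrite('pics/'+save,f['color'][...,::-1])
    return f
def load(n): return dict(np.load('/tmp/%s.npz'%n))
def ray(f,u,v):
    T=f['T']; d=np.array([(u-f['cx'])/f['fx'],-(v-f['cy'])/f['fy'],-1.0])
    return T[:3,3],T[:3,:3]@d
def onz(f,u,v,z):
    o,d=ray(f,u,v); return o+d*(z-o[2])/d[2]
def pix(f,u,v):
    o,d=ray(f,u,v); return o+d*f['z_map'][int(v),int(u)]
def cloud(f):
    v,u=np.mgrid[:420,:560]; z=f['z_map']
    d=np.stack([(u-f['cx'])/f['fx'],-(v-f['cy'])/f['fy'],-np.ones_like(z)],-1)*z[...,None]
    return d@f['T'][:3,:3].T+f['T'][:3,3]
def proj(f,p):
    q=np.linalg.inv(f['T'])@np.append(p,1); return f['fx']*q[0]/-q[2]+f['cx'],f['cy']+f['fy']*q[1]/q[2]
E
python3 - <<'E'
from h import *
for n in('top','scene'):
    f=grab(n,n+'0.png'); print(n,{k:v for k,v in f.items() if k not in('color','z_map')})
print(r.state())
a=[cv2.imread('pics/%s0.png'%n) for n in('top','scene')]
E
```

```text
pics
top {'fx': 542.3193899376731, 'fy': 542.3193899376731, 'cx': 292.60583423274835, 'cy': 220.58953321056538, 'T': array([[-0.02393698,  0.98762045, -0.15502539,  0.30707622],
       [-0.99964983, -0.02189619,  0.0148587 , -0.03751339],
       [ 0.01128029,  0.15532677,  0.98779874,  1.36428044],
       [ 0.        ,  0.        ,  0.        ,  1.        ]])}
scene {'fx': 385.4809074467187, 'fy': 385.4809074467187, 'cx': 283.58534175956135, 'cy': 201.34304214476143, 'T': array([[ 0.45896788, -0.73885473,  0.49339859,  0.91767171],
       [ 0.88834932,  0.39012011, -0.24216064, -0.25808738],
       [-0.01356317,  0.54945426,  0.8354137 ,  0.74216986],
       [ 0.        ,  0.        ,  0.        ,  1.        ]])}
{'clock': 0.1, 'joint_pos': array([-1.39149565e+00,  5.28397631e-01,  1.43378407e+00, -2.58145145e-05,
        1.18143433e+00, -1.78471201e-01]), 'joint_velocities': array([ 0.00051743, -0.00104153, -0.00291844, -0.00049105,  0.00103055,
       -0.00122524]), 'tau': array([-3.66614895e-04, -4.43303883e+01, -1.78586072e+01, -2.20536672e-04,
        3.87252570e-03,  1.98745238e-05]), 'position': array([ 0.21878866, -0.5847662 ,  0.23841332]), 'tcp_rot': array([-3.13959718e+00, -3.35716530e-04,  3.57781364e-01]), 'ft_force': array([0.49779634, 0.90428628, 0.1400135 ]), 'moment': array([ 0.0096604 , -0.03057194,  0.03607347]), 'gripper_width': 0.08534551924871146}
```

View pics/top0.png

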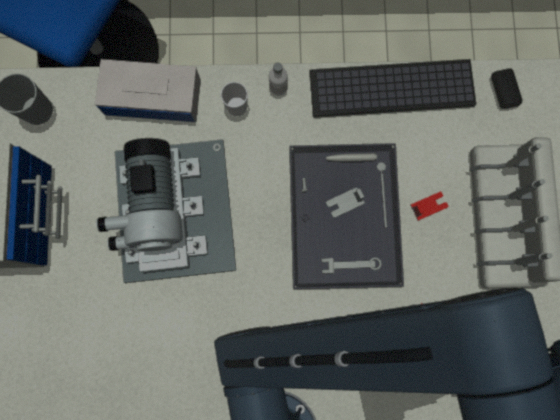

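View pics/scene0.png

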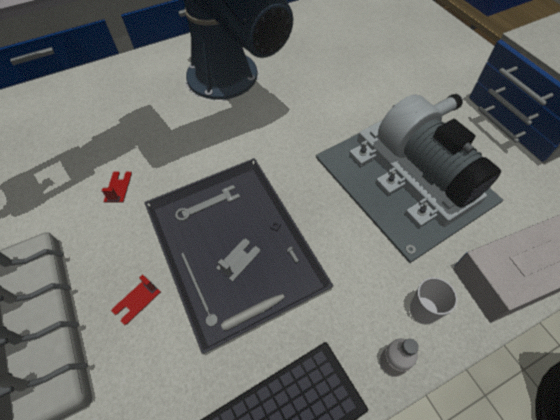

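The top view shows the blower at (165,210), its lugs at about (187,166), (188,206) and (195,245), and the washer at (216,147). The tray is at (345,215). Candidates for the shim are the grey forked plate at top (347,202) / scene (238,259), the red one at top (430,206) / scene (137,298), and a second red one at scene (117,187). The spanner at top (350,265) is another forked shape. I choose the grey plate in the tray and check it in a close crop.

```bash
python3 - <<'E'
from h import *
t=load('top');s=load('scene')
c=lambda f,x,y,w,h,k:cv2.resize(f['color'][y:y+h,x:x+w,::-1],None,fx=k,fy=k,interpolation=cv2.INTER_CUBIC)
A=c(t,312,172,80,60,5); B=c(s,205,220,80,60,5); C=c(t,110,136,130,150,2); D=c(s,340,125,120,100,4)
im=np.zeros((600,800,3),np.uint8); im[:300,:400]=A; im[300:,:400]=B; im[:300,400:660]=C; D=cv2.resize(D,(360,300)); im[300:,400:760]=D
cv2.imwrite('pics/crop1.png',im)
P=cloud(t)
hsv=cv2.cvtColor(t['color'],cv2.COLOR_RGB2HSV)
g=t['color'].astype(int).mean(-1)
# shim: bright in tray interior
m=np.zeros((420,560),np.uint8); m[182:222,320:375]=(g[182:222,320:375]>100)
n,l,st,ce=cv2.connectedComponentsWithStats(m); i=1+st[1:,4].argmax()
v,u=np.where(l==i); print('shim',st[i],ce[i], 'z range',np.percentile(P[v,u,2],[2,50,90,98]))
cn=max(cv2.findContours((l==i).astype(np.uint8),0,2)[0],key=cv2.contourArea)
print(cv2.minAreaRect(cn)); bx=cv2.boxPoints(cv2.minAreaRect(cn)); print([onz(t,*p,0.006)[:2].round(4) for p in bx])
hi=P[v,u,2]>0.02; print('high',hi.sum(),P[v,u][hi].mean(0))
# plate
print('plate px',t['color'][200,222],hsv[200,222],P[200,222])
mp=((abs(P[...,2]-0.012)<0.006)).astype(np.uint8); d=np.abs(t['color'].astype(int)-t['color'][200,222]).max(-1)<18
mp[:]=0; mp[130:290,105:245]=d[130:290,105:245]
n,l,st,ce=cv2.connectedComponentsWithStats(mp); i=1+st[1:,4].argmax()
cn=max(cv2.findContours((l==i).astype(np.uint8),0,2)[0],key=cv2.contourArea)
R=cv2.minAreaRect(cn); print('plate',R); print([onz(t,*p,0.012)[:2].round(4) for p in cv2.boxPoints(R)])
E
```

```text
shim [326 188  38  29 521] [345.12092131 201.81381958] z range [0.00039593 0.00645921 0.01117544 0.04705847]
((345.51025390625, 201.7225799560547), (18.124568939208984, 36.580177307128906), 65.55604553222656)
[array([ 0.5689, -0.1421]), array([ 0.6065, -0.2289]), array([ 0.5631, -0.2462]), array([ 0.5258, -0.1597])]
high 36 [ 0.55731152 -0.20984025  0.15537141]
plate px [79 90 90] [90 31 90] [0.57530674 0.11941355 0.01602198]
plate ((170.64358520507812, 210.93565368652344), (133.5339813232422, 118.50891876220703), 84.2894058227539)
[array([0.7123, 0.4191]), array([0.7375, 0.1168]), array([0.3945, 0.0852]), array([0.3722, 0.3764])]
```

View pics/crop1.png

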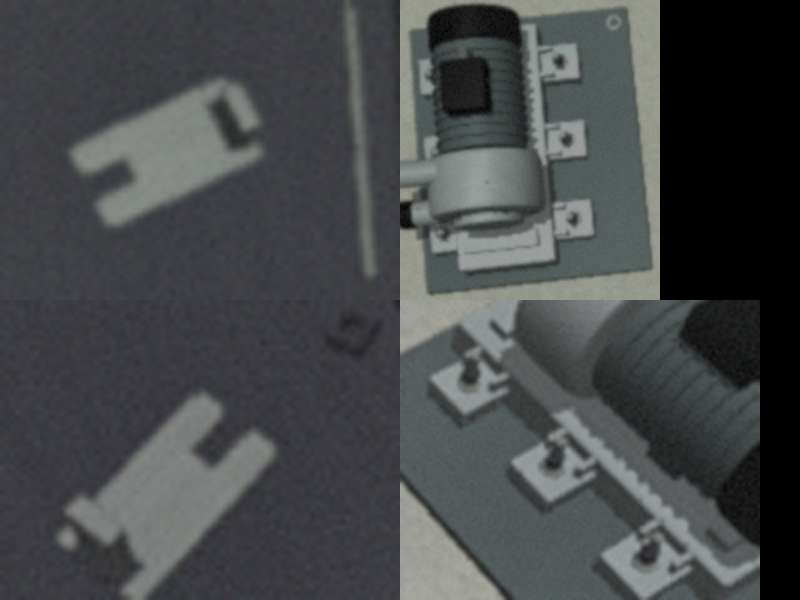

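Crop: the grey shim's fork tips are at top px (326,203) and (334,217), and its grip is at about (360,194), so the fork points toward the blower. It is grey and forked, with its upright grip at the rear, so the choice holds. The bolts show at about (191,167), (194,206) and (197,245). Next I cross-check both poses using the two views.

```bash
python3 - <<'E'
from h import *
t=load('top');s=load('scene')
def two(a,b):
    o1,d1=ray(t,*a);o2,d2=ray(s,*b);k=np.linalg.lstsq(np.c_[d1,-d2],o2-o1,rcond=None)[0]
    p,q=o1+k[0]*d1,o2+k[1]*d2; return ((p+q)/2).round(4),round(float(np.linalg.norm(p-q)),4)
# shim corners, top crop /5 + (312,172); scene crop /5+(205,220) y-300
T=lambda x,y:(312+x/5-.4,172+y/5-.4); S=lambda x,y:(205+x/5-.4,220+(y-300)/5-.4)
for n,a,b in (('forkL',T(110,227),S(205,392)),('forkR',T(70,153),S(275,447)),):
    print(n,onz(t,*a,.006)[:2],onz(s,*b,.006)[:2],two(a,b))
print('rear corner',onz(t,*T(264,153),.006)[:2],onz(s,*S(138,600),.006)[:2])
print('grip top ends z.05 top',onz(t,*T(228,82),.05)[:2],onz(t,*T(255,125),.05)[:2])
# bolts: depth-based from cloud
for f,n in((t,'top'),):
    P=cloud(f)
    for u,v in((191,167),(194,206),(197,245)):
        print('bolt top z.064',onz(f,u,v,.064)[:2])
D=lambda x,y:(340+(x-400)/3,125+(y-300)/3)
for x,y in((470,365),(552,445),(650,538)): print('bolt scene z.064',onz(s,*D(x,y),.064)[:2])
# lug white tops outer edge
g=t['color'].astype(int).mean(-1)
for v in (163,170,202,210,241,249):
    row=g[v,190:225]; i=np.argmin(np.diff(row[:18])); print('lug edge',v,190+i+.5,onz(t,190.5+i,v,.032)[:2])
# prediction
for org,yaw in (((.5522,.2504),5.26),):
    c,sn=np.cos(np.radians(yaw)),np.sin(np.radians(yaw))
    for x in(-.1,0,.1): print('pred lug',org[0]+c*x+sn*.062,org[1]+sn*x-c*.062)
    print('washer pred',org[0]+c*.15+sn*.133,org[1]+sn*.15-c*.133,'meas',onz(t,216.3,147,.015)[:2])
E
```

```text
forkL [ 0.52716475 -0.16228666] [ 0.52865512 -0.16047333] (array([ 0.5277, -0.1614,  0.0048]), 0.0022)
forkR [ 0.56585187 -0.14323089] [ 0.56642079 -0.14498592] (array([ 0.5659, -0.144 ,  0.0044]), 0.0015)
rear corner [ 0.56369365 -0.242339  ] [ 0.60254474 -0.22339306]
grip top ends z.05 top [ 0.59158639 -0.21941851] [ 0.56956872 -0.23187219]
bolt top z.064 [0.65010674 0.18965896]
bolt top z.064 [0.55237396 0.18188125]
bolt top z.064 [0.45681937 0.17427688]
bolt scene z.064 [0.46877906 0.1712079 ]
bolt scene z.064 [0.56164943 0.18082379]
bolt scene z.064 [0.65970012 0.19252009]
lug edge 163 198.5 [0.66853717 0.1764156 ]
lug edge 170 198.5 [0.65037984 0.17636191]
lug edge 202 201.5 [0.56815406 0.16864847]
lug edge 210 202.5 [0.54782105 0.16612117]
lug edge 241 205.5 [0.46995545 0.15859184]
lug edge 249 205.5 [0.45012781 0.15857279]
pred lug 0.45830498168072004 0.17949354377193794
pred lug 0.5578838759169802 0.18866108557351877
pred lug 0.6574627701532403 0.19782862737509957
washer pred 0.7137611719504926 0.13171138336814536 meas [0.71452871 0.13363393]
```

```bash
python3 - <<'E'
from h import *
t=load('top');P=cloud(t)
q=P[135:290,468:556].reshape(-1,3); print('unit z',np.percentile(q[:,2],[50,95,99]),q.min(0),q.max(0))
g=cv2.GaussianBlur(cv2.cvtColor(t['color'],cv2.COLOR_RGB2GRAY),(3,3),0).astype(float)
def edges(prof):
    # half-level crossings of bright segment
    h=(prof.max()+prof.min())/2; k=np.where((prof[:-1]-h)*(prof[1:]-h)<0)[0]
    return [float(i+(h-prof[i])/(prof[i+1]-prof[i])) for i in k]
for u0,v0 in((197,167),(200,206),(203,245)):
    for u in(u0-1,u0):
        e=edges(g[v0-16:v0+17,u]); print(u,[round(v0-16+i,2) for i in e],[onz(t,u,v0-16+i,.032)[:2].round(4).tolist() for i in e])
    print('  row',[ (round(u0-6+i,2),onz(t,u0-6+i,v0+5,.032)[:2].round(4).tolist()) for i in edges(g[v0+5,u0-6:u0+12])])
E
```

```text
unit z [0.05149039 0.16380109 0.23060414] [ 0.30707622 -0.75598554 -0.00925658] [ 0.73966592 -0.03751339  1.36428044]
196 [157.07, 174.61] [[0.6841, 0.1828], [0.6386, 0.1826]]
197 [157.19, 174.54] [[0.6837, 0.1802], [0.6387, 0.1801]]
  row [(198.78, [0.6452, 0.1756])]
199 [195.52, 213.46] [[0.5848, 0.1749], [0.5393, 0.1748]]
200 [195.5, 213.41] [[0.5848, 0.1724], [0.5393, 0.1723]]
  row [(202.38, [0.5453, 0.1664])]
202 [235.27, 253.42] [[0.4844, 0.1672], [0.4394, 0.1672]]
203 [235.11, 253.33] [[0.4847, 0.1648], [0.4396, 0.1647]]
  row [(205.88, [0.4476, 0.1576])]
```

arm_command --targets '[[[0,0,0,2,5.5,0,5],[0,0,1,5,11,0,5],[0,0,2,8.5,16,0,5],[0,0,3,13,20,0,5],[0,0,4,18,23,0,5],[0,0,4,23,26,0,5],[0,0,4,28.5,29,0,5],[0,0,4,33,33,-2,5],[0,0,4,36.1,36,-6,5],[0,0,4,36.1,36,-10,5]]]' --grip_force 40

```text
clock: 1.35
position: [0.5821, -0.2219, 0.1372]
tcp_rot: [-3.14, -0.002, 0.432]
ft_force: [-0.2, -1.0, 0.3]
gripper_width: 0.0501
```

```bash
python3 - <<'E'
from h import *
s=grab('scene'); st=r.state(); print(st['clock'],st['position'],np.degrees(st['tcp_rot']),st['ft_force'],st['gripper_width'])
cv2.imwrite('pics/c2.png',cv2.resize(s['color'][180:320,160:340,::-1],None,fx=4,fy=4,interpolation=cv2.INTER_CUBIC))
print('grip top proj',[ (x,y) for x,y in [((np.array(proj(s,[.5803,-.2254,.05]))-[160,180])*4).round(),((np.array(proj(s,st['position']))-[160,180])*4).round()]])
E
```

```text
1.4 [ 0.57748485 -0.22098073  0.13133511] [-179.37644911    0.32169908   24.68663901] [-1.40383521  0.85086149 -2.74238244] 0.05001451855857341
grip top proj [(np.float64(256.0), np.float64(328.0)), (np.float64(237.0), np.float64(242.0))]
```

View pics/c2.png

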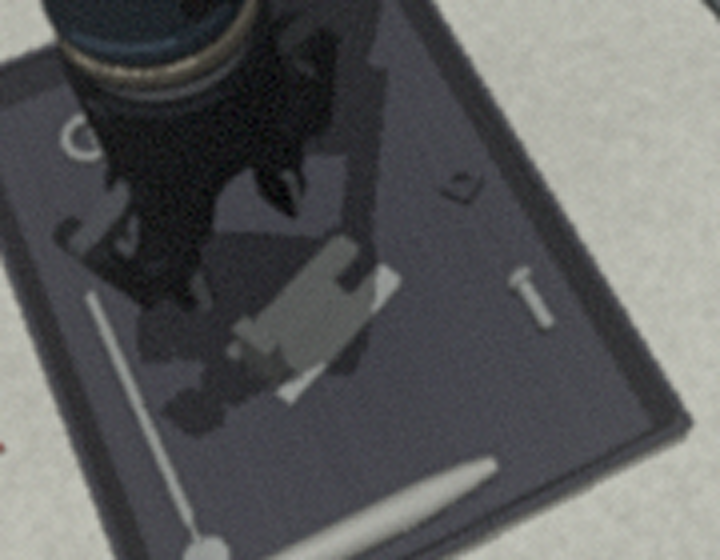

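The crop shows the shim undisturbed, with its grip top at about crop (258,335) against a projection of (256,328), so the estimate holds. The mirror at crop (140,400) is clear of the fingers.

arm_command --targets '[[[0,0,0,0.2,-0.4,-2,4.5],[0,0,0,0.2,-0.4,-4,4.5],[0,0,0,0.2,-0.4,-6,4.5],[0,0,0,0.2,-0.4,-6,4.5],[0,0,0,0.2,-0.4,-6,4.5],[0,0,0,0.2,-0.4,-6,4.5],[0,0,0,0.2,-0.4,-6,4.5],[0,0,0,0.2,-0.4,-6,4.5],[0,0,0,0.2,-0.4,-6,4.5],[0,0,0,0.2,-0.4,-6,4.5]]]'

```text
clock: 2.65
position: [0.5795, -0.2249, 0.0713]
tcp_rot: [-3.131, 0.006, 0.431]
ft_force: [-0.1, 0.7, -0.1]
gripper_width: 0.0453
```

```bash
python3 - <<'E'
from h import *
st=r.state(); print(st['clock'],st['position'],np.degrees(st['tcp_rot']),st['ft_force'],st['gripper_width'])
E
```

```text
2.65 [ 0.57946009 -0.22494208  0.0713135 ] [-179.37469054    0.32578657   24.68979189] [-0.11394739  0.70973268 -0.0829016 ] 0.045347396889347386
```

arm_command --targets '[[[-0.4,-0.6,0,0,0,-1.6,4.5],[-0.4,-0.6,0,0,0,-3.2,4.5],[-0.4,-0.6,0,0,0,-4.7,4.5],[-0.4,-0.6,0,0,0,-4.7,4.5],[-0.4,-0.6,0,0,0,-4.7,3],[-0.4,-0.6,0,0,0,-4.7,2],[-0.4,-0.6,0,0,0,-4.7,0.5],[-0.4,-0.6,0,0,0,-4.7,0.5],[-0.4,-0.6,0,0,0,-4.7,0.5],[-0.4,-0.6,0,0,0,-4.7,0.5]]]' --grip_force 60

```text
clock: 3.9
position: [0.5802, -0.2255, 0.0251]
tcp_rot: [3.14, -0.002, 0.431]
ft_force: [0.7, -0.5, 5.7]
gripper_width: 0.009
```

```bash
python3 - <<'E'
from h import *
st=r.state(); print(st['clock'],st['position'],np.degrees(st['tcp_rot']),st['ft_force'],st['moment'],st['gripper_width'])
E
```

```text
3.9 [ 0.5802275  -0.22546821  0.02513965] [ 1.79906705e+02 -1.20271915e-01  2.46886646e+01] [ 0.7144198  -0.5336427   5.71716142] [-0.10280014 -0.02217036 -0.00604905] 0.009045544303328898
```

Gripped (opening 9 mm, about the 10 mm grip). Next I lift and carry it to stand off lug 1 at yaw 5.2°.

arm_command --targets '[[[0,0,0,0,0,1.5,0.5],[0,0,0,0,0,4,0.5],[0,0,0,-0.5,2,8,0.5],[0,0,-4,-2,6,10,0.5],[0,0,-8,-4,11,10,0.5],[0,0,-12,-6,16,10,0.5],[0,0,-16,-8.5,21,10,0.5],[0,0,-19.5,-10,25.5,10,0.5],[0,0,-19.5,-10.8,27.8,8,0.5],[0,0,-19.5,-10.8,27.8,6,0.5]]]'

```text
clock: 5.15
position: [0.4703, 0.0546, 0.0853]
tcp_rot: [3.14, -0.0, 0.094]
ft_force: [0.4, 0.1, -1.3]
gripper_width: 0.0092
```

arm_command --targets '[[[0,0,0,0,0,0,0.5],[0,0,0,0,0,0,0.5],[0,0,0,0,0,0,0.5],[0,0,0,0,0,0,0.5],[0,0,0,0,0,0,0.5],[0,0,0,0,0,0,0.5],[0,0,0,0,0,0,0.5],[0,0,0,0,0,0,0.5],[0,0,0,0,0,0,0.5],[0,0,0,0,0,0,0.5]]]'

```text
clock: 6.4
position: [0.4703, 0.0547, 0.0852]
tcp_rot: [3.141, -0.0, 0.094]
ft_force: [0.2, 0.9, -1.8]
gripper_width: 0.0092
```

```bash
python3 - <<'E'
from h import *
st=r.state(); print(st['clock'],st['position'],np.degrees(st['tcp_rot']),st['ft_force'],st['moment'],st['gripper_width'])
t=grab('top');s=grab('scene')
c=lambda f,x,y,w,h:cv2.resize(f['color'][y:y+h,x:x+w,::-1],(w*4,h*4),interpolation=cv2.INTER_CUBIC)
cv2.imwrite('pics/c3.png',np.hstack([c(t,165,190,100,100),c(s,290,90,100,100)]))
E
```

```text
6.4 [0.47025779 0.05466876 0.08523445] [ 1.79938149e+02 -1.79779380e-02  5.38637992e+00] [ 0.20476598  0.85929015 -1.79693539] [-0.06519736 -0.05540479  0.0188693 ] 0.009203854259809286
```

View pics/c3.png

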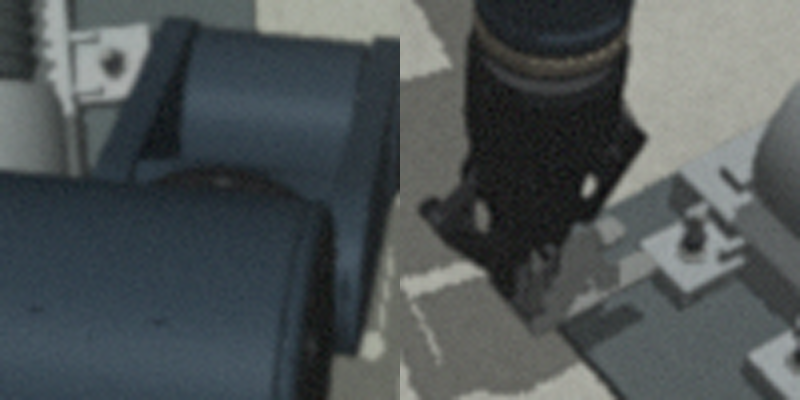

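The top view is blocked by the arm. The scene view shows the shim held level in front of lug 1 (crop (570,275) against the lug at (690,250)). I descend to just above the plate.

arm_command --targets '[[[0,0,-0.2,0.16,-0.1,-1.5,0.5],[0,0,-0.2,0.16,-0.1,-3,0.5],[0,0,-0.2,0.16,-0.1,-4,0.5],[0,0,-0.2,0.16,-0.1,-4.5,0.5],[0,0,-0.2,0.16,-0.1,-4.7,0.5],[0,0,-0.2,0.16,-0.1,-4.8,0.5],[0,0,-0.2,0.16,-0.1,-4.8,0.5],[0,0,-0.2,0.16,-0.1,-4.8,0.5],[0,0,-0.2,0.16,-0.1,-4.8,0.5],[0,0,-0.2,0.16,-0.1,-4.8,0.5]]]'

```text
clock: 7.75
position: [0.4719, 0.0536, 0.0374]
tcp_rot: [3.14, -0.001, 0.09]
ft_force: [0.3, -0.5, -2.2]
gripper_width: 0.009
```

```bash
python3 - <<'E'
from h import *
st=r.state(); print(st['clock'],st['position'],np.degrees(st['tcp_rot']),st['ft_force'],st['moment'],st['gripper_width'])
s=grab('scene')
cv2.imwrite('pics/c4.png',cv2.resize(s['color'][110:190,320:420,::-1],None,fx=8,fy=7.5,interpolation=cv2.INTER_CUBIC))
y=np.radians(5.2);inn=np.array([-np.sin(y),np.cos(y),0]);xx=np.array([np.cos(y),np.sin(y),0])
L=np.array([.4604,.1809,.012])
for n,p in(('shim L tip',st['position']*[1,1,0]+[0,0,.018]+.081*inn-.023*xx),('shim R tip',st['position']*[1,1,0]+[0,0,.018]+.081*inn+.023*xx),('lug edge L top',L+[0,0,.02]-.023*inn-.023*xx),('lug edge R top',L+[0,0,.02]-.023*inn+.023*xx),('bolt base on lug',L+[0,0,.02]),('bolttop',L+[0,0,.052])):
    q=proj(s,p); print(n,round((q[0]-320)*8),round((q[1]-110)*7.5))
E
```

```text
7.75 [0.47193227 0.05364154 0.03736062] [ 1.79934826e+02 -3.30642189e-02  5.18464419e+00] [ 0.30712251 -0.48053772 -2.22489565] [-0.09292869  0.00090408  0.0211129 ] 0.008957093476357935
shim L tip 164 357
shim R tip 259 451
lug edge L top 233 298
lug edge R top 329 391
bolt base on lug 341 314
bolttop 358 246
```

View pics/c4.png

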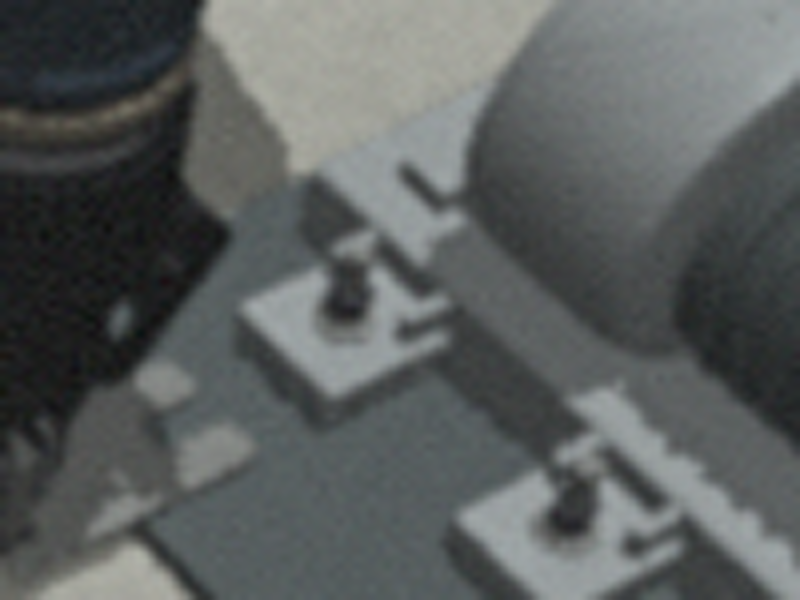

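The view matches the projections to about 1 px: lug edge corners at (240,308) and (328,397), shim tips at (160,360) and (257,440). I lower slightly and slide the tips just under lug 1.

arm_command --targets '[[[0,0,0,0,0,-0.14,0.5],[0,0,0,-0.05,0.5,-0.14,0.5],[0,0,0,-0.1,1,-0.14,0.5],[0,0,0,-0.14,1.5,-0.14,0.5],[0,0,0,-0.18,2,-0.14,0.5],[0,0,0,-0.22,2.4,-0.14,0.5],[0,0,0,-0.25,2.7,-0.14,0.5],[0,0,0,-0.27,2.9,-0.14,0.5],[0,0,0,-0.27,3,-0.14,0.5],[0,0,0,-0.27,3,-0.14,0.5]]]'

```text
clock: 9.05
position: [0.4692, 0.0836, 0.0359]
tcp_rot: [3.14, -0.001, 0.091]
ft_force: [0.4, 0.3, -1.8]
gripper_width: 0.0091
```

arm_command --targets '[[[0,0,0,0,0.05,0,0.5],[0,0,0,-0.01,0.1,0,0.5],[0,0,0,-0.01,0.15,0,0.5],[0,0,0,-0.02,0.2,0,0.5],[0,0,0,-0.02,0.25,0,0.5],[0,0,0,-0.03,0.3,0,0.5],[0,0,0,-0.03,0.3,0,0.5],[0,0,0,-0.03,0.3,0,0.5],[0,0,0,-0.03,0.3,0,0.5],[0,0,0,-0.03,0.3,0,0.5]]]'

```text
clock: 10.3
position: [0.4692, 0.0858, 0.0361]
tcp_rot: [3.139, -0.001, 0.091]
ft_force: [0.7, -6.2, 0.3]
gripper_width: 0.0089
```

Lug 1 stops the shim about 9 mm in, with -6 N: a bearing pad. I back off, shift to lug 2 and slide to 3 mm short of the same depth.

arm_command --targets '[[[0,0,0,0.15,-1.6,0,0.5],[0,0,0,0.29,-3.2,0,0.5],[0,0,0,3.5,-2.9,0.2,0.5],[0,0,0,7,-2.6,0.2,0.5],[0,0,0,10.25,-2.3,0.1,0.5],[0,0,0,10.25,-2.3,0,0.5],[0,0,0,10.17,-1.4,0,0.5],[0,0,0,10.08,-0.4,0,0.5],[0,0,0,10,0.4,0,0.5],[0,0,0,9.99,0.6,0,0.5]]]'

```text
clock: 11.55
position: [0.5684, 0.0928, 0.0361]
tcp_rot: [3.14, -0.0, 0.093]
ft_force: [0.1, 0.2, -2.4]
gripper_width: 0.009
```

```bash
python3 - <<'E'
from h import *
s=grab('scene')
st=r.state(); print(st['clock'],st['position'],np.degrees(st['tcp_rot']),st['ft_force'],st['moment'],st['gripper_width'])
E
```

```text
11.6 [0.56863106 0.09266466 0.03614098] [ 1.79879205e+02 -2.88455793e-02  5.29578746e+00] [-0.15763218 -0.59655959 -1.92694404] [-0.00811731  0.03648601 -0.05145035] 0.009348081078374395
```

arm_command --targets '[[[0,0,0,0,0.06,0,0.5],[0,0,0,-0.01,0.12,0,0.5],[0,0,0,-0.01,0.18,0,0.5],[0,0,0,-0.02,0.24,0,0.5],[0,0,0,-0.02,0.3,0,0.5],[0,0,0,-0.03,0.34,0,0.5],[0,0,0,-0.03,0.34,0,0.5],[0,0,0,-0.03,0.34,0,0.5],[0,0,0,-0.03,0.34,0,0.5],[0,0,0,-0.03,0.34,0,0.5]]]'

```text
clock: 12.85
position: [0.5684, 0.096, 0.0362]
tcp_rot: [3.139, -0.001, 0.092]
ft_force: [-0.1, -0.0, -1.5]
gripper_width: 0.0092
```

arm_command --targets '[[[0,0,0,0,0.06,0,0.5],[0,0,0,-0.01,0.12,0,0.5],[0,0,0,-0.01,0.18,0,0.5],[0,0,0,-0.02,0.24,0,0.5],[0,0,0,-0.02,0.3,0,0.5],[0,0,0,-0.03,0.34,0,0.5],[0,0,0,-0.03,0.34,0,0.5],[0,0,0,-0.03,0.34,0,0.5],[0,0,0,-0.03,0.34,0,0.5],[0,0,0,-0.03,0.34,0,0.5]]]'

```text
clock: 14.1
position: [0.568, 0.0994, 0.0361]
tcp_rot: [3.139, -0.0, 0.092]
ft_force: [-0.0, 0.2, -1.6]
gripper_width: 0.0093
```

Lug 2 lets the shim in: it is past pad depth with no force. I continue slowly past the bolt's near face.

arm_command --targets '[[[0,0,0,-0.01,0.1,0,0.5],[0,0,0,-0.02,0.2,0,0.5],[0,0,0,-0.03,0.3,0,0.5],[0,0,0,-0.03,0.4,0,0.5],[0,0,0,-0.04,0.5,0,0.5],[0,0,0,-0.05,0.6,0,0.5],[0,0,0,-0.06,0.7,0,0.5],[0,0,0,-0.06,0.7,0,0.5],[0,0,0,-0.06,0.7,0,0.5],[0,0,0,-0.06,0.7,0,0.5]]]'

```text
clock: 15.35
position: [0.5675, 0.1064, 0.0362]
tcp_rot: [3.139, -0.001, 0.092]
ft_force: [-0.0, -0.3, -2.2]
gripper_width: 0.0089
```

arm_command --targets '[[[0,0,0,-0.02,0.2,0,0.5],[0,0,0,-0.04,0.4,0,0.5],[0,0,0,-0.05,0.6,0,0.5],[0,0,0,-0.07,0.8,0,0.5],[0,0,0,-0.09,1,0,0.5],[0,0,0,-0.11,1.2,0,0.5],[0,0,0,-0.13,1.4,0,0.5],[0,0,0,-0.15,1.6,0,0.5],[0,0,0,-0.15,1.7,0,0.5],[0,0,0,-0.15,1.7,0,0.5]]]'

```text
clock: 16.6
position: [0.566, 0.1234, 0.0362]
tcp_rot: [3.139, -0.001, 0.092]
ft_force: [-0.4, 0.3, -1.8]
gripper_width: 0.0086
```

arm_command --targets '[[[0,0,0,-0.01,0.06,0,0.5],[0,0,0,-0.01,0.12,0,0.5],[0,0,0,-0.02,0.18,0,0.5],[0,0,0,-0.02,0.24,0,0.5],[0,0,0,-0.03,0.3,0,0.5],[0,0,0,-0.03,0.34,0,0.5],[0,0,0,-0.03,0.36,0,0.5],[0,0,0,-0.03,0.36,0,0.5],[0,0,0,-0.03,0.36,0,0.5],[0,0,0,-0.03,0.36,0,0.5]]]'

```text
clock: 17.85
position: [0.5656, 0.1271, 0.0361]
tcp_rot: [3.139, -0.0, 0.092]
ft_force: [-0.3, 0.6, -2.0]
gripper_width: 0.0095
```

arm_command --targets '[[[0,0,0,-0.01,0.04,0,0.5],[0,0,0,-0.01,0.08,0,0.5],[0,0,0,-0.01,0.12,0,0.5],[0,0,0,-0.02,0.16,0,0.5],[0,0,0,-0.02,0.2,0,0.5],[0,0,0,-0.02,0.2,0,0.5],[0,0,0,-0.02,0.2,0,0.5],[0,0,0,-0.02,0.2,0,0.5],[0,0,0,-0.02,0.2,0,0.5],[0,0,0,-0.02,0.2,0,0.5]]]'

```text
clock: 19.1
position: [0.5656, 0.128, 0.0363]
tcp_rot: [3.138, -0.001, 0.093]
ft_force: [0.1, -5.9, -0.4]
gripper_width: 0.0092
```

Contact at y = 0.128 (predicted 0.1278): the slot end is on the bolt. I lower it onto the plate.

arm_command --targets '[[[0,0,0,0,0,-0.03,0.5],[0,0,0,0,0,-0.06,0.5],[0,0,0,0,0,-0.09,0.5],[0,0,0,0,0,-0.11,0.5],[0,0,0,0,0,-0.13,0.5],[0,0,0,0,0,-0.13,0.5],[0,0,0,0,0,-0.13,0.5],[0,0,0,0,0,-0.13,0.5],[0,0,0,0,0,-0.13,0.5],[0,0,0,0,0,-0.13,0.5]]]'

```text
clock: 20.35
position: [0.5658, 0.1278, 0.0353]
tcp_rot: [3.138, -0.001, 0.093]
ft_force: [-0.8, -4.6, 2.9]
gripper_width: 0.0089
```

```bash
python3 - <<'E'
from h import *
s=grab('scene')
st=r.state(); print(st['clock'],st['position'],np.degrees(st['tcp_rot']),st['ft_force'],st['moment'],st['gripper_width'])
cv2.imwrite('pics/c5.png',cv2.resize(s['color'][120:210,340:460,::-1],None,fx=6.6,fy=6.6,interpolation=cv2.INTER_CUBIC))
E
```

```text
20.4 [0.56583238 0.12783861 0.03528818] [ 1.79780408e+02 -5.49636999e-02  5.33861996e+00] [-0.08434012 -5.49020346  2.22291621] [-0.68744638  0.07364391  0.07576518] 0.008924803521440056
```

View pics/c5.png

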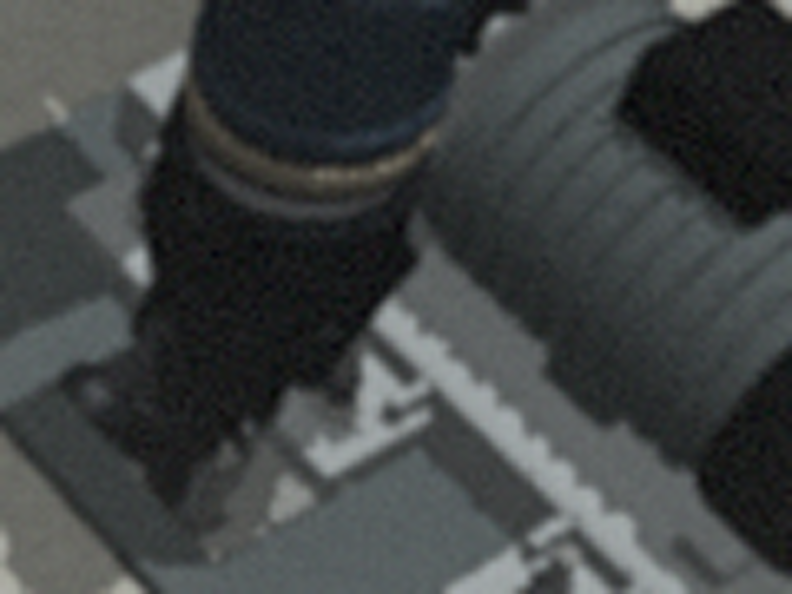

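The shim is under lug 2, flat on the plate (z 0.0353, about 4 N up, slot end still bearing on the bolt). I release and rise straight up, then step away.

arm_command --targets '[[[0,0,0,0,0,0,1.2],[0,0,0,0,0,0,1.6],[0,0,0,0,0,0,2.2],[0,0,0,0,0,0,2.6],[0,0,0,0,0,0,2.6],[0,0,0,0,0,1,2.6],[0,0,0,0,0,3,2.6],[0,0,0,0,0,6,2.6],[0,0,0,0,0,10,2.6],[0,0,0,0,0,14,2.6]]]'

```text
clock: 21.65
position: [0.5656, 0.1278, 0.1771]
tcp_rot: [3.138, -0.001, 0.093]
ft_force: [0.6, 0.2, -0.4]
gripper_width: 0.0258
```

arm_command --targets '[[[0,0,0,0,-4,2,2.6],[0,0,0,-2,-9,4,2.6],[0,0,0,-4,-14,4,2.6],[0,0,0,-7,-19,4,2.6],[0,0,0,-10,-24,4,2.6],[0,0,0,-12,-29,4,2.6],[0,0,0,-14,-33,4,2.6],[0,0,0,-14,-35,4,2.6],[0,0,0,-14,-35,4,2.6],[0,0,0,-14,-35,4,2.6]]]'

```text
clock: 22.9
position: [0.426, -0.2209, 0.2171]
tcp_rot: [3.139, -0.001, 0.094]
ft_force: [-0.1, -0.2, -0.1]
gripper_width: 0.0259
```

```bash
python3 - <<'E'
from h import *
t=grab('top','top9.png');s=grab('scene')
st=r.state(); print(st['clock'],st['position'],st['ft_force'],st['gripper_width'])
c=lambda f,x,y,w,h:cv2.resize(f['color'][y:y+h,x:x+w,::-1],(400,500),interpolation=cv2.INTER_CUBIC)
cv2.imwrite('pics/c6.png',np.hstack([c(t,170,170,80,100),c(s,350,130,80,100)]))
y=np.radians(5.3);inn=np.array([-np.sin(y),np.cos(y),0]);xx=np.array([np.cos(y),np.sin(y),0])
G=np.array([.5658,.1278,.0])
for n,p in(('rearL',G-.007*inn-.023*xx+[0,0,.016]),('rearR',G-.007*inn+.023*xx+[0,0,.016]),('griptop',G+[0,0,.06])):
    a=proj(t,p);b=proj(s,p); print(n,np.round([(a[0]-170)*5,(a[1]-170)*5,400+(b[0]-350)*5,(b[1]-130)*5]))
E
```

```text
23.0 [ 0.4259355  -0.22064939  0.21697148] [-0.08970676 -0.94178485  0.40653845] 0.026198834398197684
rearL [262. 212. 445. 303.]
rearR [253. 123. 510. 374.]
griptop [232. 152. 507. 274.]
```

View pics/c6.png

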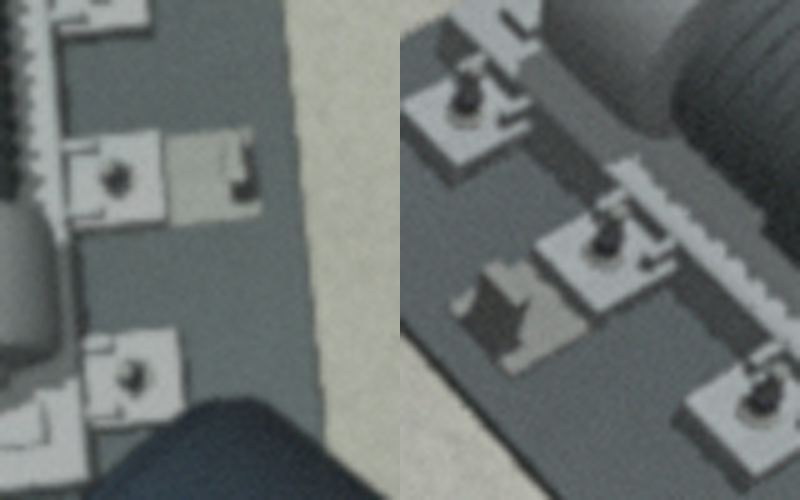

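The shim lies flat under lug 2. Its rear corners at (262,213) and (253,125) match the projected home pose of (262,212) and (253,123). About 45 mm stands out, as it should, and nothing else near the lugs has moved. I hand it in.

```bash
python3 -c "
from h import *
print(r.sign_off(), r.state()['clock'])"
```

```text
the job is handed in; nothing more can be done
the job is handed in; nothing more can be done
```

The slotted shim now lies flat on the base plate under lug 2, with its slot end against the bolt, and the job is handed in at about 23 s.

- **Finding the lug:** I took the grey shim from the tray and tried lug 1 first. It stopped the shim about 9 mm in at roughly 6 N, so I backed off. Lug 2 let it in with no measurable force, and lug 3 did not need trying.
- **Seating:** I pushed the shim in until the slot met the bolt. Contact came at about 6 N, within a millimetre of where I had predicted. I then lowered it onto the plate, let go and moved the arm clear.
- **Last checks:** In the final top view, the shim's rear corners were within about half a pixel of the home position. About 45 mm of it stands out from the lug, as it should when home. The arm showed no contact force.
- **Less certain:** The two cameras differed by a few millimetres on the bolt positions, and the contact points settled which was right. I did not take a separate look at the other tray items after the move, though no forces suggested anything was touched.

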